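# Hold the self-closing parts drawer open at the marker

## Robot

A 6-joint arm with a two-finger parallel gripper is mounted at the origin on the work surface. World frame = base frame: x ahead of the robot, y to its left, z up, the work surface at z = 0. Lengths are in m, angles in rad, forces in N, time in s.
With the tool pointing down it reaches from about 0.325 to 0.775 m from the base axis. Payload 5.5 kg.
Tool frame: the origin (TCP) lies at the very end of the fingers, on their centre line; the grasp point (between the pads) lies 19 mm behind it; x points along the fingers, y is the direction in which the jaws open and shut, and the axes are right-handed (so a half turn about x gives the same grasp; the last joint's range is limited). The gripper opens to 88 mm and grips with 3 to 60 N. Pads are 20 mm wide; open, the fingers measure 115 mm over their backs; the gripper's body (75 mm by 178 mm) begins 61 mm behind the grasp point.
Start: joints at [-1.296, 0.091, 1.231, -0, 1.82, -0.057], TCP at [0.195, -0.567, 0.223] pointing down, gripper open.
Joint ranges: [-2.87, 2.87], [-0.86, 2.18], [0.17, 2.46], [-1.51, 4.65], [0.06, 2.69], [-2.65, 2.65]. Speed limits (rad/s): [2.57, 2.57, 3.01, 3.14, 3.14, 3.14].

## Interface

Orientations are given as a unit quaternion [w, x, y, z].
In Python, from station import bot, grab_frame, camera_info, sign_off gives the robot as it stands.
- The arm moves only by the tool step_arm, never from a script. Its argument "series" is a list of rows, each an object with "delta_pos": the shift along the world's x, y, z in mm, a list of three; "yaw": the turn about the world's z in degrees; "fingers": the opening, from 0 (shut) to 1 (fully open). In form: [{"delta_pos": [dx, dy, dz], "yaw": yaw, "fingers": fingers}, ...]. A call has 1 to 8 rows; each row shifts and turns the pose as measured when the row begins; what a row does not reach is not made up. A row lasts 1/12 s, in which the tool goes at most 41.7 mm and 7.16 degrees, less where a joint would pass 70% of its speed; a pose out of reach is approached as far as the arm can. A call is refused whole if a number of a shift passes 41.7 or a number of a turn 7.16, either way. A call with a gripper value outside its range is refused whole. The fingers move at their own pace and stop on an object; "grip_force" is the grip in N (left out, the last holds). Time passes only in rows, so rows that do not move let the fingers close. It gives the time, the measured TCP pose, the force and the opening at its end, in the units of the state.
- bot.get_obs(): the state, without advancing time (a new reading comes with each control period).
- grab_frame(name): name is "scene" or "side" or "wrist"; returns (picture, depth): 420x560x3 uint8, blue, green, red; 420x560 float32, m along the optical axis (not along the pixel's ray), 0 where there is no reading.
- camera_info(name): a dict with "fovy" (degrees; the focal length in pixels is half the picture's height over the tangent of half this angle, whatever the lens; pixels are square), "cx", "cy" (the principal point, pixels), "origin" and "rotation" of the camera in the world; the wrist camera has in their place "T_tool_cam" (4x4, takes a point from camera to tool coordinates, whose origin is the TCP and whose axes are the tool frame's). Camera axes: x right, y down, z forward; pixel columns grow to the right and rows downward; lengths in m; the calibration is good to about 2 mm. The wrist camera is an equidistant fisheye: a pixel r from the principal point sees the ray r / f radians off the axis. A picture is of the moment at which its call begins: read the wrist's pose just before it. camera_info takes no time and is no camera call.
- sign_off(): hands the job in, once; it reports no verdict.
The state is a dict: "clock": time; "q": joint angles; "joint_velocities": joint speeds; "effort": joint torques, N m; "position": TCP position; "orientation": TCP orientation; "contact_force": force on the tool from outside, world axes, zero at the start; "ft_torque": the same for the moment, N m; "grip_width": opening from 0.0 (shut) to 1.0 (fully open).
Only numpy, scipy, OpenCV 4.12 (cv2) and the standard library are available. Lean on these libraries where they do the work, as an engineer would, in place of code of your own. Each camera call takes 0.05 s, during which the arm holds its last target.

## Task

On the watchmaker's small drawer unit, swing the red-handled toggle clamp back over its centre so that its hook is clear of the drawer, with the drawer still shut. Then pull the self-closing drawer out by its round steel knob until its front is level with the red marker blade beside it, and keep it there: finish while still holding the knob against the spring, so that I can pick a part out. Leave the clamp open and the glass box, screwdriver, movement holder and spring bar tool where they are.

Things in the scene. Friction and masses are not known exactly. Their poses are not given: they have to be found in the camera images.
- unit: Fixed dark wooden drawer unit, 240 deep (its x) x 340 wide (its y) x 85 high, standing on the bench at an angle that varies. Origin: centre of its underside. Its front faces its own -x (towards the robot). The bystanders on its top all lie more than 60 mm behind its front edge and on its right (-y) half or near its middle; none is taller than 41 mm.
- drawer (a joint): Travel of the drawer, m: 0 shut, grows as it comes out along the unit's -x, stop at 0.14. A spring pulls it shut with about 3.6 N when shut and 40 N/m more on the way out (about 8 N at 0.1); let go, it slides shut. While the clamp is closed its hook blocks the drawer.
- drawer_face (a point): Centre of the outer face of the drawer's front panel, which is 308 wide and 56 high and stands 2 mm proud of the unit's front; axes as the unit's.
- knob: Round steel knob on the middle of the drawer's front, moves with the drawer; axes as the unit's. Origin: on the knob's axis where it meets the front face, 52 above the bench. Neck 12 in diameter, head a disc 26 in diameter and 18 long, from 29 to 47 mm out from the face.
- knob_head (a point): Centre of the knob's head, on the knob's axis 38 mm out (unit's -x) from the drawer face, 52 mm above the bench and 33 mm below the unit's top; moves with the drawer. Can be pinched from above across its 26 mm diameter, the fingers closing along the unit's y.
- clamp (a joint): Angle of the toggle clamp, rad: 0 closed (hook hangs in front of the drawer, red lever leans 0.6 rad from upright towards the unit's front), 0.6 lever upright, 1.6 fully open (lever leans 1.0 rad backwards, hook raised). The heavy ball on the lever makes it fall to whichever end it has been swung towards, past upright; moving the ball takes about 2 N. Move the ball along its arc (up and back, then down); a level push from the front may bind by friction.
- clamp_hinge (a point): Fixed point on the clamp's hinge axis (parallel to the unit's y) in the plane in which the lever swings: 50 mm behind the unit's front edge, 18 mm above its top (103 above the bench), 95 mm left (+y) of the unit's middle. The hook arm swings beside the lever in a plane 45 mm further left: 12 wide, 62 long, with a 38 mm leg.
- lever_ball (a point): Centre of the heavy red ball, 28 in diameter, on the end of the red lever 80 mm from the hinge axis; moves with the clamp. Closed it lies 45 mm in front of and 66 mm above the hinge; upright, 80 above; open, 67 behind and 43 above. Free space in front of it and above it.
- marker_edge (a point): Inner edge of the red marker blade, 61 mm above the bench: blade 3 thick (unit's x), 34 wide, from 50 to 72 mm high on a fixed brass post at the right (-y) of the drawer's path, 13 to 27 mm to the side of the drawer. Axes as the unit's. The drawer is at the mark when its front face is level with the blade, seen along the unit's x; that is 60 to 100 mm out.
- crystal_box: Bystander: round lidded glass box, 56 in diameter, 41 high, loose on the unit. Origin: centre of its underside.
- movement_holder: Bystander: orange plastic watch movement holder, 50 x 50 x 12 with a brass movement on top, 18 high in all, loose on the unit. Origin: centre of its underside.
- screwdriver: Bystander: blue aluminium screwdriver, 120 long, 9 thick, lying loose on the unit along about its y. Origin: near the middle of its length, on its underside.
- springbar_tool: Bystander: thin steel spring bar tool, 135 long, 9 thick, lying loose on the bench left (+y) of the unit. Origin: middle, on its underside.
Things that resemble listed ones, but are neither listed nor needed, are in the scene too. Of the things that look like the part that bears marker_edge, the largest one is meant.

How it is judged:
On the way, in this order (a step that is already met when the one before it is completed fails the run):
1. the toggle clamp is swung fully back (over 1.3 rad) with the drawer still shut (within 8 mm) (value of joint clamp above 1.3 rad and value of joint drawer below 0.008 m), for 0.2 s.
2. the drawer is held by the knob with its front level with the marker blade (6 mm either way) (x of drawer_face in the frame of marker_edge between -0.006 and 0.006 m and contact force between the fingers and knob above 2 N), for 0.3 s.
At the end, for the whole second after the job is handed in: The drawer's front face is within 6 mm of the marker blade along the unit's x and still (under 10 mm/s), the fingers bear on the knob with over 2 N, and the clamp is open (over 1.3 rad), all through the last second (all of step 2 and velocity of joint drawer between -0.01 and 0.01 m/s and value of joint clamp above 1.3 rad); the arm keeps its last pose, push and grip.
It fails at once if a bystander is moved by more than 20 mm (distance of any of crystal_box, movement_holder, screwdriver, springbar_tool from where it was at the start of the episode above 0.02 m).
It also fails if it takes over 48 s, if anything falls off the work surface, if the arm or the gripper's body presses on something with over 40 N, if the wrist force passes 120 N, or if a joint passes its speed limit or range.

## Working session

There is one attempt and no reset: what is moved stays moved. The work goes in short steps, Python scripts to look and compute and a tool call to move; the robot and the scene stay as the last step left them, time stands still between calls to the robot, and variables do not carry over. Pictures are saved under pics/ and viewed, and the job is handed in when it is done.

Besides the shell and the picture viewer there is one more tool, called after "Call:" as name([rows], argument=value, ...), one row to a line, values as JSON. step_arm: Moves the arm, as the interface text tells. Its arguments: {"type":"object","properties":{"series":{"type":"array","items":{"type":"object","properties":{"delta_pos":{"type":"array","items":{"type":"number"}},"yaw":{"type":"number"},"fingers":{"type":"number"}}}},"grip_force":{"type":"number"}},"required":["series"]}

```bash
mkdir -p pics; ls
python3 - <<'E'
from station import bot, grab_frame, camera_info
import cv2,numpy as np
print(bot.get_obs())
for n in ("scene","side"):
    p,d=grab_frame(n); cv2.imwrite(f"pics/{n}0.png",p); np.savez(f"{n}0.npz",p=p,d=d); print(n,camera_info(n))
print(camera_info("wrist"))
E
```

```text
pics
{'clock': 0.0, 'q': array([-1.29567777e+00,  9.18349158e-02,  1.23186914e+00, -1.70742690e-05,
        1.81978620e+00, -5.67154693e-02]), 'joint_velocities': array([ 1.21055539e-03, -8.63115181e-06, -8.58316436e-04,  1.62398517e-04,
        1.34724390e-03, -6.80007338e-05]), 'effort': array([-1.10593395e-03, -4.46448934e+01, -4.06447828e+01,  6.96542719e-02,
        2.93207879e-02, -1.48709519e-04]), 'position': array([ 0.19537125, -0.56699224,  0.22153067]), 'orientation': array([-0.11611573, -0.69731731, -0.11744826,  0.69747518]), 'contact_force': array([-0.25238801, -0.02634429,  0.03479077]), 'ft_torque': array([0.0270885 , 0.01824237, 0.03301832]), 'grip_width': 0.9981578806711229}
scene {'fovy': 49.061322059884255, 'cx': 277.3074219745051, 'cy': 211.1974843232468, 'origin': array([ 0.89151903, -0.36737865,  0.9098857 ]), 'rotation': array([-0.27090985,  0.90975622,  0.30044025, -0.09320476])}
side {'fovy': 45.510448164140946, 'cx': 280.3594565987236, 'cy': 208.21338545952486, 'origin': array([ 0.30596808, -0.70644981,  0.91767657]), 'rotation': array([-0.37595384,  0.90950859, -0.16277178,  0.0704144 ])}
{'fovy': 65.70646984690485, 'cx': 279.0031197861956, 'cy': 208.74143582301443, 'T_tool_cam': array([[-5.26495081e-04, -2.88206639e-01,  9.57568095e-01,
        -1.63187920e-01],
       [ 9.99999122e-01,  1.01274695e-03,  8.54638974e-04,
         2.11363371e-04],
       [-1.21608680e-03,  9.57567704e-01,  2.88205853e-01,
        -7.93276172e-02],
       [ 0.00000000e+00,  0.00000000e+00,  0.00000000e+00,
         1.00000000e+00]])}
```

View pics/scene0.png

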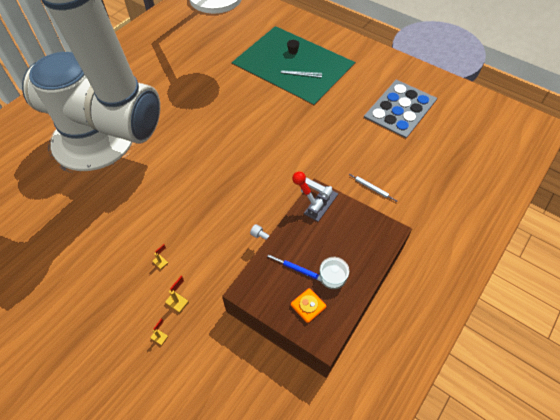

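View pics/side0.png

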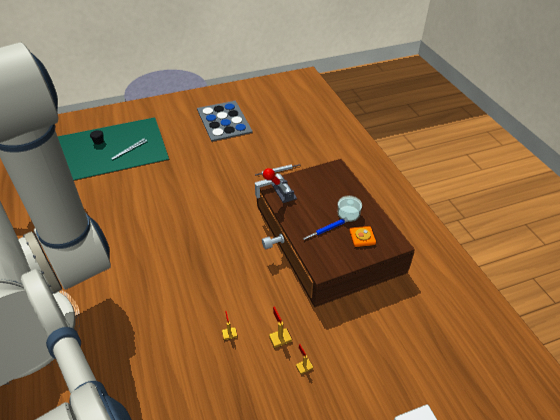

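The red ball is at scene (299,179) and side (269,174), and the knob at scene (258,231). There are three brass posts with red blades, at scene (159,262), (176,298) and (158,337). In the side view they are at (229,332), (281,335) and (304,364). The middle one looks largest. I'll measure all three and enlarge a crop.

```bash
cat > h.py <<'E'
import numpy as np,cv2
from station import camera_info
from scipy.spatial.transform import Rotation as R
def cloud(n,d):
    c=camera_info(n); f=d.shape[0]/2/np.tan(np.radians(c['fovy'])/2)
    v,u=np.mgrid[:d.shape[0],:d.shape[1]]
    P=np.dstack([(u-c['cx'])/f*d,(v-c['cy'])/f*d,d])
    r=c['rotation']; 
    return P@R.from_quat([r[1],r[2],r[3],r[0]]).as_matrix().T+c['origin']
E
python3 - <<'E'
from h import *
for n in("scene","side"):
    z=np.load(n+"0.npz");p=z['p'].astype(int);d=z['d'];W=cloud(n,d);ok=d>0
    b,g,r=p[...,0],p[...,1],p[...,2]
    print(n,"table z",np.median(W[...,2][ok]))
    m=ok&(abs(W[...,2]-.085)<.006)&(W[...,0]>.2)&(W[...,1]<0.1)&(r<130)
    k,l,s,c=cv2.connectedComponentsWithStats(m.astype(np.uint8)); i=1+np.argmax(s[1:,4]);
    mm=l==i; pts=W[mm]; rect=cv2.minAreaRect((pts[:,:2]*1000).astype(np.float32)); print(s[i],np.median(pts[:,2]),rect,cv2.boxPoints(rect).round(1).tolist())
    red=ok&(r>110)&(g<50)&(b<50)
    k,l,s,c=cv2.connectedComponentsWithStats(red.astype(np.uint8))
    for i in range(1,k):
        if s[i,4]>8:
            q=W[l==i]; print("red",s[i],c[i].round(),np.median(q,0).round(4),q.min(0).round(3),q.max(0).round(3))
    img=z['p']
    x0,y0=((110,215) if n=="scene" else (200,290))
    cv2.imwrite(f"pics/{n}crop.png",cv2.resize(img[y0:y0+130,x0:x0+190 if n!="scene" else x0+170],None,fx=4,fy=4,interpolation=cv2.INTER_CUBIC))
E
```

```text
scene table z 0.0009897060956141068
[  223   205   169   163 12758] 0.08610668164598956 ((706.75830078125, -22.653228759765625), (240.26705932617188, 255.69444274902344), 2.8734214305877686) [[580.4000244140625, 99.0], [593.2000122070312, -156.39999389648438], [833.0999755859375, -144.3000030517578], [820.2999877929688, 111.0999984741211]]
red [293 172  18  23 207] [301. 182.] [0.5935 0.1045 0.1745] [0.574 0.094 0.087] [0.612 0.153 0.185]
red [156 245   9   7  10] [160. 248.] [ 0.4052 -0.1425  0.0525] [ 0.404 -0.152  0.048] [ 0.407 -0.13   0.055]
red [171 276  11  14  24] [176. 282.] [ 0.4981 -0.1843  0.0726] [ 0.495 -0.2    0.069] [ 0.5   -0.167  0.075]
red [154 319   8  11  15] [158. 324.] [ 0.5197 -0.2633  0.0524] [ 0.519 -0.275  0.049] [ 0.522 -0.253  0.054]
side table z -0.0021429213958550908
[ 269  180  146  106 7736] 0.08350167545250076 ((706.0819091796875, -25.068832397460938), (242.45913696289062, 259.76312255859375), 2.634661912918091) [[579.0, 99.0999984741211], [591.0, -160.39999389648438], [833.2000122070312, -149.1999969482422], [821.2000122070312, 110.19999694824219]]
red [263 168  17  16 136] [270. 175.] [0.5855 0.1004 0.1735] [ 0.571  0.09  -0.003] [0.653 0.318 0.184]
red [273 307   8  14  25] [276. 313.] [ 0.4963 -0.1852  0.0703] [ 0.494 -0.205  0.052] [ 0.498 -0.17   0.074]
red [226 312   3  10  12] [227. 316.] [ 0.404  -0.1455  0.0509] [ 0.402 -0.157  0.034] [ 0.406 -0.137  0.053]
red [299 344   7  11  15] [302. 349.] [ 0.519  -0.2663  0.0493] [ 0.517 -0.279 -0.003] [ 0.533 -0.228  0.052]
```

Run:
```python
from h import *
for n in("scene","side"):
    z=np.load(n+"0.npz");d=z['d'];W=cloud(n,d);ok=d>0
    dz=0.001 if n=="scene" else -0.002
    for zc in (.0,):
        yaw=np.radians(2.75);ux=np.array([np.cos(yaw),np.sin(yaw)]);uy=np.array([-ux[1],ux[0]])
        X=W[...,:2]@ux;Y=W[...,:2]@uy
        m=ok&(abs(W[...,2]-dz-.085)<.004)
        # edges by y bins and x bins
        fe=[];
        for y in np.arange(-.18,.2,.03):
            q=m&(abs(Y-y)<.01)&(X>.45)&(X<.9)
            if q.sum()>20: fe.append((round(y,2),*np.percentile(X[q],[1,99]).round(4)))
        print(n,fe)
        se=[]
        for x in np.arange(.6,.84,.03):
            q=m&(abs(X-x)<.01)&(Y>-.3)&(Y<.25)
            if q.sum()>20: se.append((round(x,2),*np.percentile(Y[q],[1,99]).round(4)))
        print(se)
        k=ok&(X>.50)&(X<.575)&(abs(Y+.015)<.06)&(W[...,2]-dz>.03)&(W[...,2]<.1)
        v,u=np.where(k);print("knob",len(u),u.mean(),v.mean(),"X",np.percentile(X[k],[2,98]),"Y",np.percentile(Y[k],[2,50,98]),"z",np.percentile(W[k][:,2]-dz,[50,99]))
        b=ok&(W[...,2]-dz>.052)&(X>.46)&(X<.54)&(Y<-.15)&(Y>-.28)
        print("blade",b.sum(),np.percentile(X[b],[5,50,95]),np.percentile(Y[b],[2,98]),np.percentile(W[b][:,2],98)-dz)
```

```text
scene [(np.float64(-0.18), np.float64(0.5884), np.float64(0.8226)), (np.float64(-0.15), np.float64(0.5886), np.float64(0.8233)), (np.float64(-0.12), np.float64(0.5876), np.float64(0.8237)), (np.float64(-0.09), np.float64(0.5882), np.float64(0.8234)), (np.float64(-0.06), np.float64(0.5875), np.float64(0.8231)), (np.float64(-0.03), np.float64(0.5879), np.float64(0.8231)), (np.float64(0.0), np.float64(0.5877), np.float64(0.8229)), (np.float64(0.03), np.float64(0.5881), np.float64(0.8225)), (np.float64(0.06), np.float64(0.5884), np.float64(0.8226)), (np.float64(0.09), np.float64(0.5875), np.float64(0.8229)), (np.float64(0.12), np.float64(0.5978), np.float64(0.8226)), (np.float64(0.15), np.float64(0.59), np.float64(0.8225))]
[(np.float64(0.6), np.float64(-0.1823), np.float64(0.1515)), (np.float64(0.63), np.float64(-0.1823), np.float64(0.1214)), (np.float64(0.66), np.float64(-0.1815), np.float64(0.1509)), (np.float64(0.69), np.float64(-0.1818), np.float64(0.1514)), (np.float64(0.72), np.float64(-0.1824), np.float64(0.1523)), (np.float64(0.75), np.float64(-0.1826), np.float64(0.1532)), (np.
[... 1067 characters left out ...]
64(0.6), np.float64(-0.1866), np.float64(0.128)), (np.float64(0.63), np.float64(-0.1864), np.float64(0.1)), (np.float64(0.66), np.float64(-0.1865), np.float64(0.1461)), (np.float64(0.69), np.float64(-0.1859), np.float64(0.149)), (np.float64(0.72), np.float64(-0.1865), np.float64(0.149)), (np.float64(0.75), np.float64(-0.1862), np.float64(0.1492)), (np.float64(0.78), np.float64(-0.1862), np.float64(0.1472)), (np.float64(0.81), np.float64(-0.1852), np.float64(0.1483))]
knob 151 269.52317880794703 242.03973509933775 X [0.53516935 0.57393222] Y [-0.03104812 -0.02172247 -0.00938143] z [0.05869084 0.06711894]
blade 87 [0.48383771 0.48640417 0.4899836 ] [-0.2325944  -0.19442138] 0.07395663894420179
```

View pics/scenecrop.png

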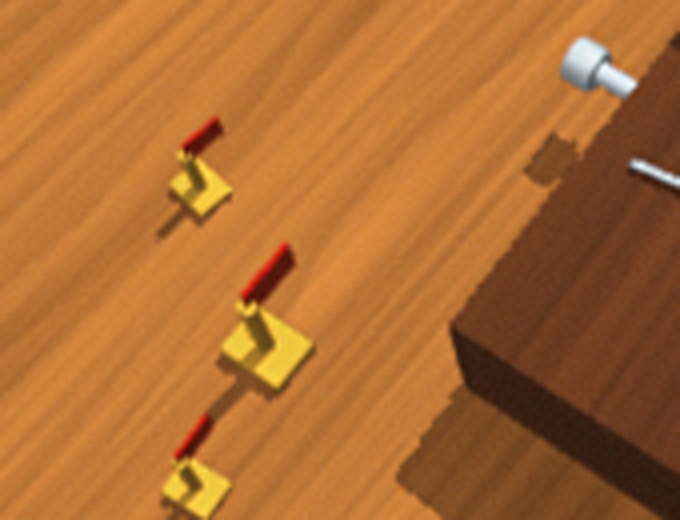

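View pics/sidecrop.png

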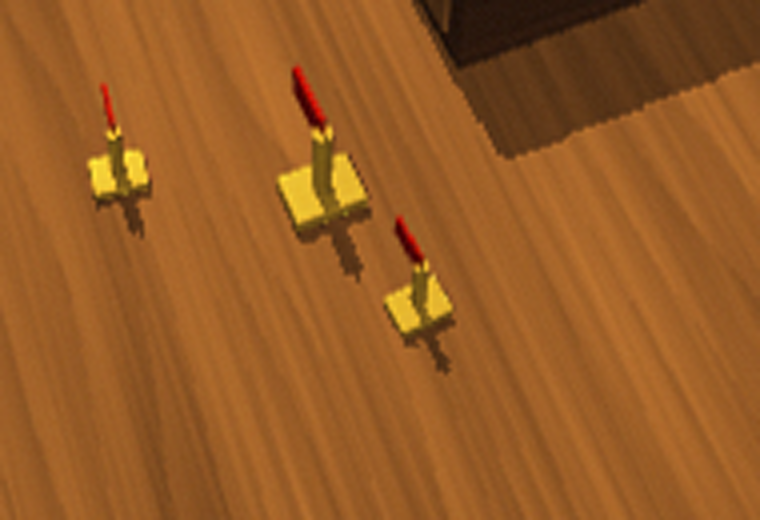

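Run:
```python
from h import *
from station import bot
o=bot.get_obs();q=o['orientation'];M=R.from_quat([q[1],q[2],q[3],q[0]]).as_matrix();print(M.round(3)); print(o['clock'],np.degrees(np.arctan2(M[1,1],M[0,1])))
```

```text
[[-0.     0.326 -0.945]
 [ 0.002 -0.945 -0.326]
 [-1.    -0.002 -0.   ]]
0.1 -70.9898341301059
```

Call:
step_arm([
  {"delta_pos":[19,33,8],"yaw":-2,"fingers":1},
  {"delta_pos":[19,33,8],"yaw":-2,"fingers":1},
  {"delta_pos":[19,33,8],"yaw":-2,"fingers":1},
  {"delta_pos":[19,33,8],"yaw":-2,"fingers":1},
  {"delta_pos":[19,33,8],"yaw":-2,"fingers":1},
  {"delta_pos":[19,33,8],"yaw":-2,"fingers":1},
  {"delta_pos":[19,33,8],"yaw":-2,"fingers":1},
  {"delta_pos":[19,33,8],"yaw":-2,"fingers":1},
])

```text
clock: 0.77
position: [0.3454, -0.2949, 0.2759]
orientation: [-0.003, -0.705, -0.016, 0.709]
contact_force: [0.6, 0.6, 0.6]
grip_width: 0.997
```

Call:
step_arm([
  {"delta_pos":[24,34,0],"yaw":0,"fingers":1},
  {"delta_pos":[24,34,0],"yaw":0,"fingers":1},
  {"delta_pos":[24,34,0],"yaw":0,"fingers":1},
  {"delta_pos":[24,34,0],"yaw":0,"fingers":1},
  {"delta_pos":[24,34,0],"yaw":0,"fingers":1},
  {"delta_pos":[24,34,0],"yaw":0,"fingers":1},
  {"delta_pos":[24,34,0],"yaw":0,"fingers":1},
  {"delta_pos":[24,34,0],"yaw":0,"fingers":1},
])

```text
clock: 1.43
position: [0.5337, -0.0194, 0.2769]
orientation: [-0.002, -0.706, -0.014, 0.708]
contact_force: [0.2, -1.1, -0.4]
grip_width: 0.998
```

```bash
cat >> h.py <<'E'
def st():
    from station import bot
    o=bot.get_obs();q=o['orientation'];M=R.from_quat([q[1],q[2],q[3],q[0]]).as_matrix()
    print(round(o['clock'],2),(o['position']*1000).round(1),"yaw err to -87.25:",round(-87.25-np.degrees(np.arctan2(M[1,1],M[0,1])),2),"tilt",M[:,0].round(3),"F",o['contact_force'].round(1),"w",round(o['grip_width'],3),"q",o['q'].round(2))
    p=o['position'];yaw=np.radians(2.75);print("unit XY",round(1000*(p[0]*np.cos(yaw)+p[1]*np.sin(yaw)),1),round(1000*(-p[0]*np.sin(yaw)+p[1]*np.cos(yaw)),1))
    return o,M
E
python3 -c "from h import *;st()"
```

```text
1.43 [533.7 -19.4 276.9] yaw err to -87.25: 1.42 tilt [-0.003  0.016 -1.   ] F [ 0.2 -1.1 -0.4] w 0.998 q [-0.11 -0.06  1.29  0.02  1.92  1.44]
unit XY 532.2 -45.0
```

Call:
step_arm([
  {"delta_pos":[14,34,-5],"yaw":0.7,"fingers":1},
  {"delta_pos":[14,34,-5],"yaw":0.7,"fingers":1},
  {"delta_pos":[14,34,-5],"yaw":0,"fingers":1},
  {"delta_pos":[6,16,-5],"yaw":0,"fingers":1},
  {"delta_pos":[0,0,0],"yaw":0,"fingers":1},
  {"delta_pos":[0,0,0],"yaw":0,"fingers":1},
])

```text
clock: 1.93
position: [0.5847, 0.113, 0.2498]
orientation: [-0.015, -0.703, -0.027, 0.711]
contact_force: [-0.1, -0.7, -0.2]
grip_width: 1.001
```

Run:
```python
from h import *
from station import grab_frame,camera_info
o,M=st()
p,d=grab_frame("wrist");cv2.imwrite("pics/w1.png",p);np.savez("w1.npz",p=p,d=d)
c=camera_info("wrist");f=210/np.tan(np.radians(c['fovy'])/2)
b,g,r=[p[...,i].astype(int) for i in range(3)]
m=(r>110)&(g<60)&(b<60)
k,l,s,cc=cv2.connectedComponentsWithStats(m.astype(np.uint8));i=1+np.argmax(s[1:,4]);print(s[i],cc[i])
v,u=np.where((l==i)&(d>0));x=u-c['cx'];y=v-c['cy'];rr=np.hypot(x,y);th=rr/f;D=d[v,u]
P=np.c_[x/rr*np.tan(th)*D,y/rr*np.tan(th)*D,D,np.ones(len(u))]
T=np.eye(4);T[:3,:3]=M;T[:3,3]=o['position'];W=(P@(T@c['T_tool_cam']).T)[:,:3]
from scipy.optimize import least_squares
q=W[W[:,2]>.155]
s=least_squares(lambda c:np.linalg.norm(q-c,axis=1)-.014,q.mean(0)-[0,0,.01],loss='soft_l1',f_scale=.001)
print("ball",s.x.round(4),len(q),q.min(0),q.max(0))
```

```text
1.93 [584.7 113.  249.8] yaw err to -87.25: -0.62 tilt [-0.012  0.017 -1.   ] F [-0.1 -0.7 -0.2] w 1.001 q [0.12 0.09 1.18 0.02 1.88 1.64]
unit XY 589.4 84.8
[ 272  176   33   57 1083] [289.10526316 206.11265005]
ball [0.5852 0.1073 0.1695] 874 [0.57447296 0.09460195 0.15500868] [0.60431273 0.11953526 0.18558611]
```

View pics/w1.png

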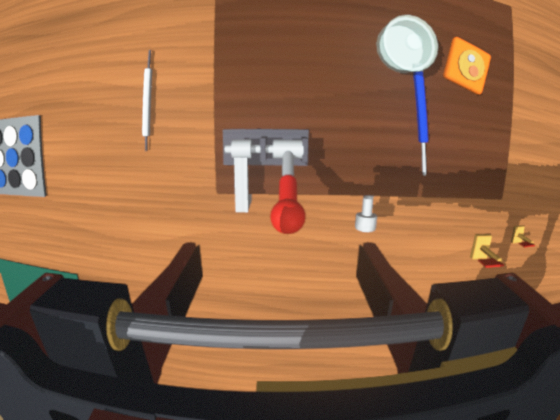

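The wrist view shows the ball at (288,215), fitted at (0.585, 0.107, 0.170). That agrees with the position predicted from the unit, so I'll descend and pinch it.

Call:
step_arm([
  {"delta_pos":[0,-6,-31],"yaw":0,"fingers":1},
  {"delta_pos":[0,0,-31],"yaw":0,"fingers":1},
  {"delta_pos":[0,0,-28],"yaw":0,"fingers":1},
  {"delta_pos":[0,0,0],"yaw":0,"fingers":0.2},
  {"delta_pos":[0,0,0],"yaw":0,"fingers":0.2},
  {"delta_pos":[0,0,0],"yaw":0,"fingers":0.2},
  {"delta_pos":[0,0,0],"yaw":0,"fingers":0.2},
], grip_force=10)

```text
clock: 2.57
position: [0.5844, 0.0975, 0.165]
orientation: [-0.011, -0.706, -0.023, 0.708]
contact_force: [-0.1, -0.4, 1.0]
grip_width: 0.736
```

```bash
python3 -c "from h import *;st()"
```

```text
2.57 [584.4  97.5 165. ] yaw err to -87.25: -0.02 tilt [-0.003  0.016 -1.   ] F [-0.1 -0.4  1. ] w 0.736 q [0.1  0.07 1.36 0.02 1.72 1.62]
unit XY 588.4 69.3
```

Call:
step_arm([
  {"delta_pos":[1,10,0],"yaw":0,"fingers":0.7},
  {"delta_pos":[0,0,-9],"yaw":0,"fingers":0.6},
  {"delta_pos":[0,0,0],"yaw":0,"fingers":0.5},
])

```text
clock: 2.82
position: [0.5878, 0.1079, 0.1614]
orientation: [0.011, 0.709, 0.023, -0.704]
contact_force: [-0.2, 0.3, -1.2]
grip_width: 0.588
```

```bash
python3 -c "from h import *;st()"
```

```text
2.82 [587.8 107.9 161.4] yaw err to -87.25: 0.05 tilt [ 0.006  0.017 -1.   ] F [-0.2  0.3 -1.2] w 0.588 q [0.12 0.07 1.36 0.02 1.7  1.64]
unit XY 592.3 79.6
```

Call:
step_arm([
  {"delta_pos":[-2,0,-8],"yaw":0,"fingers":0.45},
  {"delta_pos":[0,0,0],"yaw":0,"fingers":0.2},
  {"delta_pos":[0,0,0],"yaw":0,"fingers":0.2},
  {"delta_pos":[0,0,0],"yaw":0,"fingers":0.2},
  {"delta_pos":[0,0,0],"yaw":0,"fingers":0.2},
])

```text
clock: 3.23
position: [0.586, 0.108, 0.1535]
orientation: [0.012, 0.71, 0.022, -0.704]
contact_force: [0.1, 1.1, 1.9]
grip_width: 0.311
```

```bash
python3 -c "from h import *;st()"
```

```text
3.23 [586.  108.  153.5] yaw err to -87.25: -0.01 tilt [ 0.008  0.015 -1.   ] F [0.1 1.1 1.9] w 0.311 q [0.12 0.07 1.38 0.01 1.69 1.64]
unit XY 590.5 79.7
```

Call:
step_arm([
  {"delta_pos":[7,0.3,5],"yaw":0,"fingers":0.2},
  {"delta_pos":[7,0.3,4],"yaw":0,"fingers":0.2},
  {"delta_pos":[8,0.4,3],"yaw":0,"fingers":0.2},
  {"delta_pos":[8,0.4,2],"yaw":0,"fingers":0.2},
  {"delta_pos":[8,0.4,1],"yaw":0,"fingers":0.2},
])

```text
clock: 3.65
position: [0.6231, 0.1099, 0.1674]
orientation: [0.012, 0.707, 0.023, -0.706]
contact_force: [-2.0, -0.6, -0.9]
grip_width: 0.309
```

```bash
python3 -c "from h import *;st()"
```

```text
3.65 [623.1 109.9 167.4] yaw err to -87.25: -0.02 tilt [ 0.001  0.015 -1.   ] F [-2.  -0.6 -0.9] w 0.309 q [0.11 0.17 1.24 0.02 1.73 1.64]
unit XY 627.7 79.9
```

Call:
step_arm([
  {"delta_pos":[8,0.4,1],"yaw":0,"fingers":0.2},
  {"delta_pos":[8,0.4,-1],"yaw":0,"fingers":0.2},
  {"delta_pos":[8,0.4,-2],"yaw":0,"fingers":0.2},
  {"delta_pos":[8,0.4,-2],"yaw":0,"fingers":0.2},
  {"delta_pos":[8,0.4,-3],"yaw":0,"fingers":0.2},
  {"delta_pos":[8,0.4,-4],"yaw":0,"fingers":0.2},
])

```text
clock: 4.15
position: [0.6752, 0.1125, 0.1561]
orientation: [0.011, 0.707, 0.023, -0.707]
contact_force: [-0.4, -0.2, -1.6]
grip_width: 0.307
```

```bash
python3 -c "from h import *;st()"
```

```text
4.15 [675.2 112.5 156.1] yaw err to -87.25: -0.01 tilt [ 0.     0.016 -1.   ] F [-0.4 -0.2 -1.6] w 0.307 q [0.11 0.32 1.09 0.02 1.73 1.63]
unit XY 679.8 80.0
```

Call:
step_arm([
  {"delta_pos":[6,0.3,-5],"yaw":0,"fingers":0.2},
  {"delta_pos":[6,0.3,-5],"yaw":0,"fingers":0.2},
  {"delta_pos":[5,0.3,-6],"yaw":0,"fingers":0.2},
  {"delta_pos":[3,0,-4],"yaw":0,"fingers":0.2},
  {"delta_pos":[0,0,0],"yaw":0,"fingers":0.45},
  {"delta_pos":[0,0,0],"yaw":0,"fingers":0.55},
])

```text
clock: 4.65
position: [0.699, 0.1138, 0.131]
orientation: [-0.011, -0.707, -0.023, 0.707]
contact_force: [0.1, 0.8, 0.1]
grip_width: 0.422
```

```bash
python3 -c "from h import *;st()"
```

```text
4.65 [699.  113.8 131. ] yaw err to -87.25: -0.01 tilt [-0.001  0.016 -1.   ] F [0.1 0.8 0.1] w 0.422 q [0.11 0.39 1.05 0.02 1.7  1.63]
unit XY 703.6 80.2
```

Call:
step_arm([
  {"delta_pos":[0,0,10],"yaw":0,"fingers":0.6},
  {"delta_pos":[0,0,35],"yaw":0,"fingers":0.7},
  {"delta_pos":[0,0,38],"yaw":0,"fingers":0.7},
  {"delta_pos":[-10,-10,30],"yaw":0,"fingers":0.7},
  {"delta_pos":[-30,-20,0],"yaw":0,"fingers":0.7},
  {"delta_pos":[-30,-20,0],"yaw":0,"fingers":0.7},
  {"delta_pos":[-30,-20,0],"yaw":0,"fingers":0.7},
  {"delta_pos":[-30,-20,0],"yaw":0,"fingers":0.7},
])

```text
clock: 5.32
position: [0.5652, 0.0253, 0.2526]
orientation: [0.014, 0.707, 0.025, -0.706]
contact_force: [0.5, -0.2, 0.8]
grip_width: 0.696
```

Run:
```python
from h import *
from station import grab_frame
st()
p,d=grab_frame("scene");cv2.imwrite("pics/s2.png",p[120:400,120:470]);np.savez("s2.npz",p=p,d=d)
st()
```

```text
5.32 [565.2  25.3 252.6] yaw err to -87.25: -0.4 tilt [ 0.001  0.016 -1.   ] F [ 0.5 -0.2  0.8] w 0.696 q [-0.03  0.    1.27  0.02  1.87  1.5 ]
unit XY 565.7 -1.9
5.37 [560.4  22.2 253.5] yaw err to -87.25: -0.26 tilt [-0.001  0.014 -1.   ] F [ 2.5 -1.8  1.1] w 0.702 q [-0.03 -0.01  1.28  0.01  1.87  1.49]
unit XY 560.9 -4.7
```

View pics/s2.png

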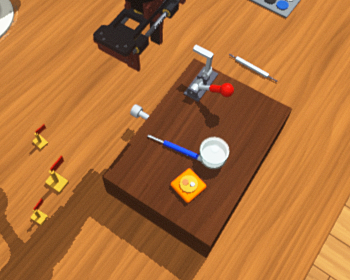

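The clamp is fully open: ball at crop (228,90), hook raised, and the other objects unmoved. Next is the knob.

Call:
step_arm([
  {"delta_pos":[-8,-7,-20],"yaw":0,"fingers":0.7},
  {"delta_pos":[-6,-6,-20],"yaw":0,"fingers":0.7},
  {"delta_pos":[0,0,0],"yaw":0,"fingers":0.7},
  {"delta_pos":[0,0,0],"yaw":0,"fingers":0.7},
])

```text
clock: 5.7
position: [0.5424, 0.007, 0.2214]
orientation: [0.013, 0.711, 0.022, -0.703]
contact_force: [0.2, -0.3, 0.9]
grip_width: 0.703
```

Run:
```python
from h import *
from station import grab_frame,camera_info
o,M=st()
p,d=grab_frame("wrist");cv2.imwrite("pics/w2.png",p)
c=camera_info("wrist");f=210/np.tan(np.radians(c['fovy'])/2)
v,u=np.mgrid[:420,:560];x=u-c['cx'];y=v-c['cy'];rr=np.hypot(x,y);th=rr/f
P=np.dstack([x/rr*np.tan(th)*d,y/rr*np.tan(th)*d,d,np.ones_like(d)])
T=np.eye(4);T[:3,:3]=M;T[:3,3]=o['position'];W=(P@(T@c['T_tool_cam']).T)[...,:3]
np.savez("w2.npz",p=p,d=d,W=W)
yaw=np.radians(2.75);X=W[...,0]*np.cos(yaw)+W[...,1]*np.sin(yaw);Y=-W[...,0]*np.sin(yaw)+W[...,1]*np.cos(yaw);Z=W[...,2]
k=(d>0)&(X>.50)&(X<.575)&(abs(Y+.015)<.06)&(Z>.045)&(Z<.08)
print(k.sum(),u[k].mean(),v[k].mean(),np.percentile(X[k],[1,50,99]),np.percentile(Y[k],[1,50,99]),np.percentile(Z[k],[50,99]))
h=k&(X<.556);print("head",np.percentile(X[h],[1,99]),np.percentile(Y[h],[1,99]),Z[h].max())
t=(d>0)&(abs(Z-.085)<.005)&(abs(Y+.015)<.05)&(X<.7)&(X>.5);print("front edge",np.percentile(X[t],[.2,1,5]))
```

```text
5.7 [542.4   7.  221.4] yaw err to -87.25: -0.08 tilt [ 0.011  0.013 -1.   ] F [ 0.2 -0.3  0.9] w 0.703 q [-0.06 -0.08  1.4   0.01  1.81  1.47]
unit XY 542.1 -19.1
671 277.7406855439642 184.20417287630403 [0.53641515 0.55100733 0.57444506] [-0.02774887 -0.01633661 -0.00380641] [0.06057088 0.06674078]
head [0.53630977 0.55552937] [-0.02777049 -0.00379225] 0.06851373043520076
front edge [0.58493597 0.58587124 0.59011059]
```

View pics/w2.png

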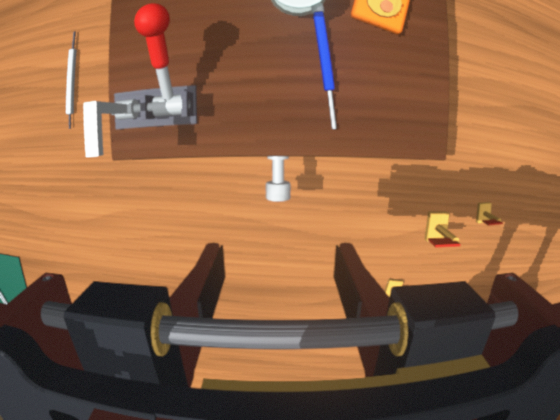

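Knob head is at pixel (278,190), centre at unit X 0.545, Y −0.016, with its top about 0.067 high, which matches the description. I'll descend on it.

Call:
step_arm([
  {"delta_pos":[2,3,-35],"yaw":0,"fingers":0.7},
  {"delta_pos":[0,0,-35],"yaw":0,"fingers":0.7},
  {"delta_pos":[0,0,-35],"yaw":0,"fingers":0.7},
  {"delta_pos":[0,0,-30],"yaw":0,"fingers":0.7},
  {"delta_pos":[0,0,-5],"yaw":0,"fingers":0.7},
  {"delta_pos":[0,0,0],"yaw":0,"fingers":0.7},
])

```text
clock: 6.25
position: [0.5517, 0.0132, 0.0902]
orientation: [0.014, 0.718, 0.023, -0.696]
contact_force: [0.3, -0.5, 0.7]
grip_width: 0.696
```

```bash
python3 -c "from h import *;st()"
```

```text
6.25 [551.7  13.2  90.2] yaw err to -87.25: -0.29 tilt [ 0.03   0.014 -0.999] F [ 0.3 -0.5  0.7] w 0.696 q [-0.05 -0.05  1.61  0.02  1.55  1.47]
unit XY 551.7 -13.3
```

Call:
step_arm([
  {"delta_pos":[-7,-3,-8],"yaw":0,"fingers":0.7},
  {"delta_pos":[-1,0,-16],"yaw":0,"fingers":0.7},
  {"delta_pos":[-1,0,-16],"yaw":0,"fingers":0.7},
  {"delta_pos":[0,0,-14],"yaw":0,"fingers":0.7},
  {"delta_pos":[0,0,0],"yaw":0,"fingers":0.7},
])

```text
clock: 6.67
position: [0.5506, 0.0114, 0.0485]
orientation: [0.015, 0.723, 0.024, -0.69]
contact_force: [-0.7, -1.1, -1.1]
grip_width: 0.699
```

```bash
python3 -c "from h import *;st()"
```

```text
6.67 [550.6  11.4  48.5] yaw err to -87.25: -0.43 tilt [ 0.047  0.013 -0.999] F [-0.7 -1.1 -1.1] w 0.699 q [-0.05 -0.05  1.68  0.02  1.46  1.46]
unit XY 550.5 -15.1
```

Call:
step_arm([
  {"delta_pos":[-5,-1,-5],"yaw":0.4,"fingers":0.6},
  {"delta_pos":[-2,0,-6],"yaw":0,"fingers":0.6},
  {"delta_pos":[-1,0,-4],"yaw":0,"fingers":0.6},
  {"delta_pos":[0,0,0],"yaw":0,"fingers":0.5},
])

```text
clock: 7.0
position: [0.5452, 0.0105, 0.038]
orientation: [0.018, 0.726, 0.027, -0.687]
contact_force: [-0.0, 0.4, -0.3]
grip_width: 0.556
```

```bash
python3 -c "from h import *;st()"
```

```text
7.0 [545.2  10.5  38. ] yaw err to -87.25: -0.91 tilt [ 0.054  0.014 -0.998] F [-0.   0.4 -0.3] w 0.556 q [-0.05 -0.06  1.72  0.02  1.44  1.45]
unit XY 545.1 -15.7
```

Call:
step_arm([
  {"delta_pos":[0,0,-6],"yaw":-0.9,"fingers":0.45},
  {"delta_pos":[0,0,0],"yaw":0,"fingers":0.15},
  {"delta_pos":[0,0,0],"yaw":0,"fingers":0.15},
  {"delta_pos":[0,0,0],"yaw":0,"fingers":0.15},
  {"delta_pos":[0,0,0],"yaw":0,"fingers":0.15},
], grip_force=40)

```text
clock: 7.42
position: [0.5456, 0.0108, 0.0325]
orientation: [0.012, 0.726, 0.02, -0.687]
contact_force: [0.1, -0.1, -1.1]
grip_width: 0.286
```

```bash
python3 -c "from h import *;st()"
```

```text
7.42 [545.6  10.8  32.5] yaw err to -87.25: 0.1 tilt [ 0.055  0.013 -0.998] F [ 0.1 -0.1 -1.1] w 0.286 q [-0.05 -0.06  1.72  0.02  1.42  1.47]
unit XY 545.5 -15.4
```

Call:
step_arm([
  {"delta_pos":[-6,-0.3,0],"yaw":0,"fingers":0.15},
  {"delta_pos":[-10,-0.5,0],"yaw":0,"fingers":0.15},
  {"delta_pos":[-12,-0.6,0],"yaw":0,"fingers":0.15},
  {"delta_pos":[-12,-0.6,0],"yaw":0,"fingers":0.15},
  {"delta_pos":[-12,-0.6,0],"yaw":0,"fingers":0.15},
  {"delta_pos":[-12,-0.6,0],"yaw":0,"fingers":0.15},
  {"delta_pos":[-12,-0.6,0],"yaw":0,"fingers":0.15},
  {"delta_pos":[0,0,0],"yaw":0,"fingers":0.15},
])

```text
clock: 8.08
position: [0.4729, 0.007, 0.0326]
orientation: [0.012, 0.733, 0.021, -0.68]
contact_force: [6.4, 1.0, -7.3]
grip_width: 0.285
```

```bash
cat > look.py <<'E'
from h import *
import sys
from station import grab_frame
st()
for n in("scene","side"):
    p,d=grab_frame(n);np.savez(f"{n}{sys.argv[1]}.npz",p=p,d=d);cv2.imwrite(f"pics/{n}{sys.argv[1]}.png",p)
st()
E
python3 look.py 3
```

```text
8.08 [472.9   7.   32.6] yaw err to -87.25: 0.09 tilt [ 0.075  0.014 -0.997] F [ 6.4  1.  -7.3] w 0.285 q [-0.07 -0.29  1.92  0.02  1.43  1.45]
unit XY 472.7 -15.7
8.18 [473.9   7.1  32.6] yaw err to -87.25: 0.09 tilt [ 0.076  0.014 -0.997] F [ 5.7  0.9 -5.8] w 0.286 q [-0.07 -0.28  1.92  0.02  1.43  1.45]
unit XY 473.7 -15.6
```

View pics/scene3.png

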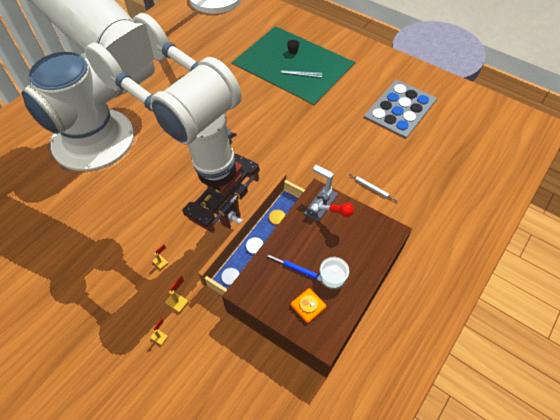

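View pics/side3.png

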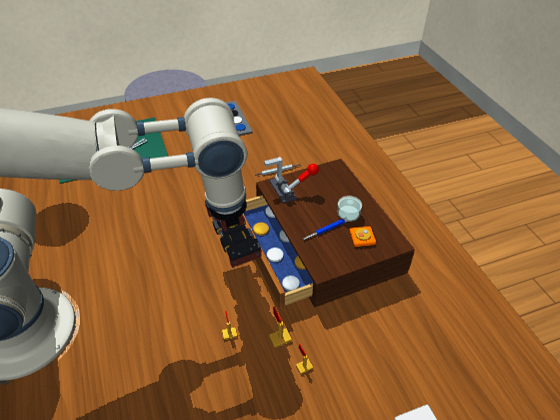

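```bash
cat > face.py <<'E'
from h import *
import sys
yaw=np.radians(2.75)
for n,dz in(("scene",.001),("side",-.002)):
    z=np.load(f"{n}{sys.argv[1]}.npz");d=z['d'];p=z['p'].astype(int);W=cloud(n,d)
    X=W[...,0]*np.cos(yaw)+W[...,1]*np.sin(yaw);Y=-W[...,0]*np.sin(yaw)+W[...,1]*np.cos(yaw);Z=W[...,2]-dz
    b=(p[...,2]>100)&(p[...,1]<50)&(p[...,0]<50)&(Z>.05)&(X>.46)&(X<.54)&(Y<-.15)&(Y>-.28)&(Z<.08)
    print(n,"blade",b.sum(),np.percentile(X[b],[2,50,98]).round(4),np.percentile(Y[b],[2,98]).round(4),np.percentile(Z[b],[2,98]).round(4))
    for lo,hi in((-.17,-.13),(-.13,-.09),(-.09,-.07),(.05,.09),(.09,.14)):
        t=(d>0)&(Y>lo)&(Y<hi)&(Z>.072)&(Z<.088)&(X>.45)&(X<.575)
        if t.sum()>5: print(lo,hi,t.sum(),"X",np.percentile(X[t],[1,5,50]).round(4),"Z",np.median(Z[t]).round(4))
E
python3 face.py 3
```

```text
scene blade 38 [0.4861 0.4886 0.507 ] [-0.277  -0.1916] [0.0519 0.0736]
-0.17 -0.13 36 X [0.5116 0.5122 0.5167] Z 0.0726
-0.13 -0.09 37 X [0.5116 0.5121 0.5184] Z 0.0728
-0.09 -0.07 18 X [0.511  0.5116 0.5153] Z 0.0731
0.05 0.09 40 X [0.5112 0.5114 0.5166] Z 0.0734
0.09 0.14 36 X [0.5106 0.5119 0.5165] Z 0.0733
side blade 24 [0.4857 0.4871 0.4886] [-0.2279 -0.1925] [0.0555 0.0757]
-0.17 -0.13 54 X [0.5102 0.5105 0.5159] Z 0.0734
-0.13 -0.09 57 X [0.5102 0.5107 0.5155] Z 0.0731
-0.09 -0.07 23 X [0.5101 0.5102 0.5163] Z 0.073
0.05 0.09 6 X [0.5181 0.5182 0.52  ] Z 0.0729
```

Call:
step_arm([
  {"delta_pos":[-8,-0.4,0],"yaw":0,"fingers":0.15},
  {"delta_pos":[-7,-0.3,0],"yaw":0,"fingers":0.15},
  {"delta_pos":[-6,-0.3,0],"yaw":0,"fingers":0.15},
  {"delta_pos":[-2,0,0],"yaw":0,"fingers":0.15},
  {"delta_pos":[0,0,0],"yaw":0,"fingers":0.15},
])

```text
clock: 8.6
position: [0.4556, 0.0062, 0.0326]
orientation: [0.012, 0.738, 0.02, -0.675]
contact_force: [6.5, 0.8, -5.9]
grip_width: 0.285
```

```bash
python3 look.py 4; python3 face.py 4
```

```text
8.6 [455.6   6.2  32.6] yaw err to -87.25: 0.11 tilt [ 0.088  0.014 -0.996] F [ 6.5  0.8 -5.9] w 0.285 q [-0.08 -0.35  1.98  0.02  1.43  1.45]
unit XY 455.4 -15.7
8.7 [455.8   6.2  32.6] yaw err to -87.25: 0.11 tilt [ 0.088  0.014 -0.996] F [ 6.7  1.3 -6.3] w 0.288 q [-0.08 -0.35  1.98  0.02  1.43  1.45]
unit XY 455.5 -15.7
scene blade 41 [0.4864 0.489  0.5069] [-0.2777 -0.1911] [0.0506 0.0745]
-0.17 -0.13 37 X [0.4948 0.4952 0.5   ] Z 0.0728
-0.13 -0.09 38 X [0.494  0.4946 0.5004] Z 0.073
-0.09 -0.07 18 X [0.4947 0.4948 0.4982] Z 0.0728
0.05 0.09 37 X [0.4935 0.494  0.5004] Z 0.0734
0.09 0.14 37 X [0.493  0.4934 0.4983] Z 0.0728
side blade 30 [0.4859 0.4872 0.4958] [-0.2495 -0.1945] [0.0566 0.075 ]
-0.17 -0.13 52 X [0.4918 0.4922 0.4982] Z 0.073
-0.13 -0.09 52 X [0.4914 0.492  0.4968] Z 0.0735
-0.09 -0.07 26 X [0.4919 0.4934 0.498 ] Z 0.0733
0.05 0.09 14 X [0.4981 0.4982 0.5005] Z 0.0732
```

Call:
step_arm([
  {"delta_pos":[-4,-0.2,0],"yaw":0,"fingers":0.15},
  {"delta_pos":[-3,0,0],"yaw":0,"fingers":0.15},
  {"delta_pos":[-1,0,0],"yaw":0,"fingers":0.15},
  {"delta_pos":[-1,0,0],"yaw":0,"fingers":0.15},
])

```text
clock: 9.03
position: [0.4509, 0.0059, 0.0326]
orientation: [0.012, 0.741, 0.02, -0.671]
contact_force: [7.8, 0.1, -4.8]
grip_width: 0.287
```

```bash
python3 look.py 5; python3 face.py 5; python3 -c "
from h import *
a=np.load('scene5.npz')['p'][220:340,110:280];cv2.imwrite('pics/c5.png',cv2.resize(a,None,fx=4,fy=4,interpolation=2))"
```

```text
9.03 [450.9   5.9  32.6] yaw err to -87.25: 0.11 tilt [ 0.098  0.014 -0.995] F [ 7.8  0.1 -4.8] w 0.287 q [-0.08 -0.38  2.    0.02  1.43  1.44]
unit XY 450.7 -15.7
9.13 [450.9   5.9  32.6] yaw err to -87.25: 0.11 tilt [ 0.098  0.014 -0.995] F [ 7.2  1.1 -5.9] w 0.284 q [-0.08 -0.38  2.    0.02  1.43  1.44]
unit XY 450.7 -15.7
scene blade 39 [0.4863 0.4886 0.5067] [-0.278  -0.1911] [0.0503 0.0731]
-0.17 -0.13 37 X [0.4892 0.4896 0.4943] Z 0.0728
-0.13 -0.09 39 X [0.4893 0.49   0.4951] Z 0.0726
-0.09 -0.07 22 X [0.4895 0.4905 0.4937] Z 0.0728
0.05 0.09 34 X [0.4883 0.4888 0.4934] Z 0.0728
0.09 0.14 43 X [0.4887 0.489  0.4937] Z 0.0729
side blade 29 [0.4859 0.4868 0.489 ] [-0.2273 -0.1943] [0.062  0.0758]
-0.17 -0.13 59 X [0.4874 0.4879 0.4934] Z 0.0734
-0.13 -0.09 57 X [0.4873 0.488  0.493 ] Z 0.0734
-0.09 -0.07 27 X [0.4873 0.4876 0.4915] Z 0.0742
0.05 0.09 18 X [0.4911 0.4917 0.4946] Z 0.0733
```

View pics/c5.png

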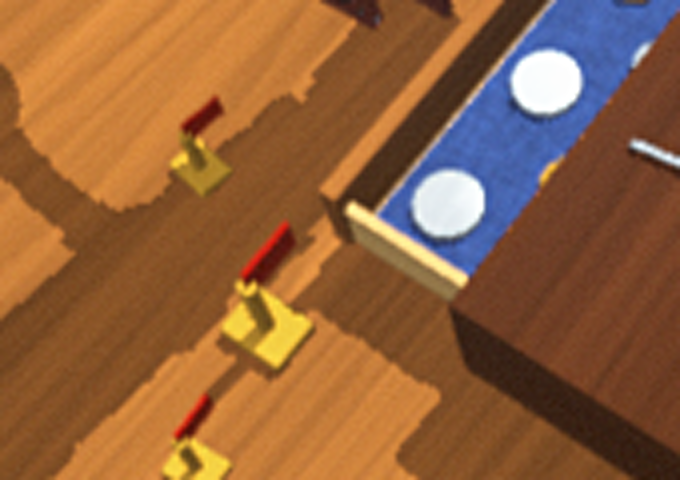

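The face is within about 1 mm of the blade in both cameras. The crop shows the drawer's front edge at (335,200) in line with the blade at (268,250). I'll check that it holds still and that the clamp and other objects are unmoved, then hand in.

```bash
python3 look.py 6; python3 look.py 7; python3 face.py 7|grep -v " 0\."
python3 - <<'E'
from h import *
a=np.load('scene0.npz')['p'];b=np.load('scene7.npz')['p']
x=slice(160,330),slice(260,410)
cv2.imwrite('pics/cmp.png',cv2.resize(np.hstack([a[x],b[x]]),None,fx=2.5,fy=2.5))
E
```

```text
9.13 [450.9   5.9  32.6] yaw err to -87.25: 0.11 tilt [ 0.098  0.014 -0.995] F [ 7.2  1.1 -5.9] w 0.284 q [-0.08 -0.38  2.    0.02  1.43  1.44]
unit XY 450.7 -15.7
9.23 [451.    6.   32.6] yaw err to -87.25: 0.11 tilt [ 0.098  0.014 -0.995] F [ 6.7 -0.5 -5.4] w 0.291 q [-0.08 -0.38  2.    0.02  1.43  1.44]
unit XY 450.7 -15.7
9.23 [451.    6.   32.6] yaw err to -87.25: 0.11 tilt [ 0.098  0.014 -0.995] F [ 6.7 -0.5 -5.4] w 0.291 q [-0.08 -0.38  2.    0.02  1.43  1.44]
unit XY 450.7 -15.7
9.33 [451.    5.9  32.6] yaw err to -87.25: 0.11 tilt [ 0.098  0.014 -0.995] F [ 7.   0.5 -3.8] w 0.288 q [-0.08 -0.38  2.    0.02  1.43  1.44]
unit XY 450.8 -15.7
```

View pics/cmp.png

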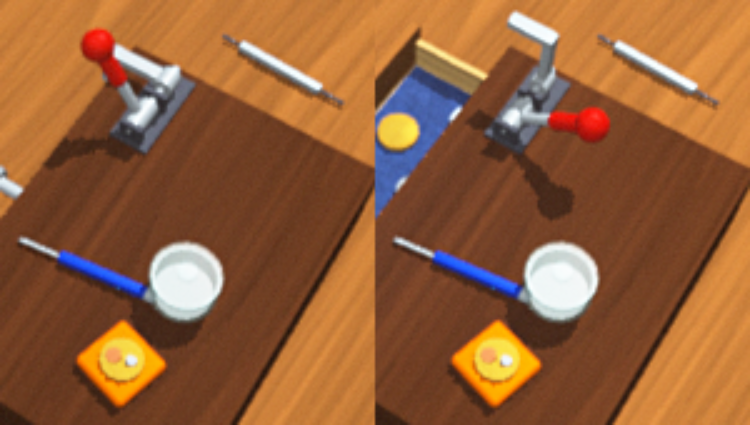

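Nothing else has moved, the clamp is open and the drawer is steady, so I'm handing in.

```bash
python3 -c "
from station import sign_off
print(sign_off())"
```

```text
the job is handed in; nothing more can be done
None
```

The clamp is fully open and the drawer is held out at the red marker blade. I handed the job in at about 9.3 s with the gripper still pinching the knob; the hand-in reports no verdict.

- **Clamp:** I pinched the red ball, moved it over centre along its arc and let it go at the open end. The later pictures show the hook raised. The drawer still looked shut, with the knob where it had been.
- **Drawer:** I gripped the knob head with 40 N and pulled it out about 94 mm. The front face was about 1 mm short of the blade in both fixed cameras. That was the largest of the three blades.
- **Hold:** Over the last 0.3 s the tool position changed by about 0.1 mm. The wrist force along the pull stayed at about 7 N, as expected from the spring.
- **Bystanders:** Before and after scene pictures show the glass box, screwdriver, movement holder and spring bar tool unmoved.
- **Disagreements:** The two fixed cameras differed from each other by 2–3 mm in absolute position, but agreed on the gap between the drawer face and the blade. The tool picked up a tilt of about 5.6° during the descent and pull; the grip did not slip.

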